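# Contact test of a repaired drive module on the lever press

## Robot

A 6-joint arm with a two-finger parallel gripper is mounted at the origin on the work surface. World frame = base frame: x ahead of the robot, y to its left, z up, the work surface at z = 0. Lengths are in m, angles in rad, forces in N, time in s.
With the tool pointing down it reaches from about 0.325 to 0.85 m from the base axis. Payload 15.5 kg.
Tool frame: the origin (TCP) lies between the finger pads; the fingertips stand r.nose_length ahead of it and the grasp point (between the pads) lies 6 mm ahead of it (r.nose_length is the distance from the TCP to the fingertips, in m); z points along the fingers, y is the line along which they close (so a half turn about z gives the same grasp; the last joint's range is limited). The gripper opens to 91 mm and grips with 3 to 60 N. Pads are 32 mm wide; open, the fingers measure 118 mm over their backs; the gripper's body (76 mm by 178 mm) begins 60 mm behind the grasp point.
Start: joints at [1.095, 0.494, 1.345, -0, 1.302, -0.096], TCP at [0.232, 0.58, 0.203] pointing down, gripper open.
Joint ranges: [-2.91, 2.91], [-0.82, 2.16], [0.22, 2.67], [-1.22, 4.37], [0.12, 2.79], [-3.08, 3.08]. Speed limits (rad/s): [1.89, 1.89, 2.57, 3.01, 3.01, 3.01].

## Interface

Orientations are given as a rotation vector (axis times angle).
In Python, from workcell import r, ik, imaging, workorder gives the robot as it stands. The module is installed in compiled form; this text tells all that it offers. Calls block until the motion is done:
- r.reach(position, orientation): joint-space move of the TCP to a pose.
- r.move_straight(position, rot=None, rate=0.15): straight line of the TCP; rot=None keeps the orientation; rate is the mean speed in m/s.
- r.move_joints(angles): joint-space move.
- r.let_go() and r.grasp(squeeze=None): open the fingers fully, or close them until they stop; squeeze is the grip in N (None keeps the last).
- r.wait(seconds).
- ik(position, orientation): joint angles nearest the present ones, or None.
- r.sense(): the state.
- imaging.get_image(name): name is "scene" or "top"; returns the picture (480x640x3 uint8, blue, green, red); there is no depth.
- imaging.camera_params(name): a dict with "mtx" (3x3 intrinsics, pixels), "R" (3x3) and "t" (3): a world point X has camera coordinates R X + t. Camera axes: x right, y down, z forward; pixel columns grow to the right and rows downward; lengths in m; the calibration is good to about 2 mm. A picture is of the moment at which its call begins. camera_params takes no time and is no camera call.
A pose or a line that the arm cannot do raises r.Unreachable and nothing moves.
- workorder.finish_job(): hands the job in; it is judged then, once.
The state is a dict: "time_s": time; "joint_positions": joint angles; "dq": joint speeds; "joint_efforts": joint torques, N m; "tool_pos": TCP position; "orientation": TCP orientation; "contact_force": force on the tool from outside, world axes, zero at the start; "wrist_torque": the same for the moment, N m; "finger_gap": opening from 0.0 (shut) to 1.0 (fully open); "gripper_force": force on a finger pad.
Only numpy, scipy, OpenCV 4.12 (cv2) and the standard library are available. Lean on these libraries where they do the work, as an engineer would, in place of code of your own. Each camera call takes 0.05 s, during which the arm holds its last target. There are 200 camera calls.

## Task

Contact-test the repaired drive module that lies in the nest of the probe press. First swing the handle of the toggle clamp over until it snaps past centre and the clamp holds the module by itself; then flip the lever's safety catch up and all the way back; then pull the press lever fully down and hold it there, probes pressed on the board, until the end: the job finishes with the robot still holding the lever down. The module must not shift in its nest, and the other things on the bench are left alone.

Things in the scene. Friction and masses are not known exactly. Their poses are not given: they have to be found in the camera images.
- press: Fixed probe press. Origin on the bench under the nest's middle; x away from the operator, y left, z up; all coordinates here are mm in this frame. Base plate x -85 to 115, y -115 to 200. Grey head and column x -28 to 105, y -40 to 20, up to z 235, the ram's top at z 250. Toggle clamp left of the nest (y 70 to 180); lever and catch right of the head in the plane y = -90, 40 mm free beside it.
- clamp_grip (a point): On the clamp handle's black grip bar: 18 wide (along x), 15 thick, 25 mm more beyond. It swings in the plane x = 0, from upright (open) away from the module and down to level. This point passes (y,z) 144,187; 159,189; 169,188; 179,185; 187,180; 195,173; 202,165; 208,154; 213,139; 220,106 (dead centre); 221,89 (at its stop past centre, stays by itself). Takes 2 to 6 N; let go short of centre, it springs back.
- clamp_handle (a joint): Angle of the clamp handle against the clamp arm, rad: 0 fully open (start), 2.73 dead centre with the pad pressed on the module, 2.83 over centre at the stop (latched).
- clamp_tip: Rubber pad, 13 mm across, on the sprung spindle at the end of the steel clamp arm; origin in the middle of its face. With the clamp open the arm stands upright, clear of the module; latched, the pad presses with about 11 N on the module's left edge at x 0, y 45, z 54.
- catch_pin (a point): Middle of the safety catch's finger pin: a steel cross pin, 12 mm diameter, 28 long along y, on the catch's nose. Catch on: x 14, y -90, z 258; it can be pinched by its two ends from above. It moves about catch_hinge on a circle of 56 mm radius, up and then away from the operator (+x), ending at x 86, z 275.
- catch_hinge (a point): Pivot axis (along the press's y) of the safety catch, at x 60, y -90, z 226.
- safety_catch (a joint): Angle of the safety catch, rad: 0 on (its nose hooks in front of the lug on the lever's hub, so the lever can move only 0.05 rad), 1.45 flipped fully back against its stop, where its own weight keeps it. Turned only part way it falls shut again.
- lever_knob (a point): Centre of the black ball knob, 36 mm diameter, on the end of the press lever (a 13 mm steel rod, 150 mm from the hinge to the knob's centre). Lever up (start): x -110, y -90, z 265; level: x -130, z 190; fully down: x -116, z 127.
- lever_hinge (a point): Lever's hinge axis (along the press's y) at the middle of its hub, at x 20, y -90, z 190. The hub is a steel disc of 60 mm diameter, 18 thick.
- press_lever (a joint): Lever angle, rad: 0 up at its stop (30 degrees above level, knob towards the operator), grows as the knob is pulled down, 0.96 fully down at its stop. A return spring drives it back up when let go; at the knob it needs 3 N at the top and about 10 N fully down.
- probe_head: Black plate 56 x 56 x 10 mm with brass spring probes 14 mm long, under the ram; origin on the level of the probe tips, in the middle. 36 mm of ram travel per rad of lever; the probes meet the board at a lever angle of about 0.83 and press with about 10 N at the lower stop.
- module: Repaired drive module, loose in the nest: finned aluminium heat sink with a green board on top, 90 (x) x 116 (y) x 30 mm, 0.3 to 0.6 kg; origin at the middle of its underside, z 24. It lies between eight steel locators with 1 to 2 mm of play.
- spare_drive: Bystander: a black upright servo drive with an orange cover, 135 x 50 x 140 mm tall, loose; origin at the middle of its underside.
- servo_motor: Bystander: a black servo motor lying on the bench, 140 x 60 x 77 mm, loose; origin at its underside.
- parts_tray: Bystander: a grey open tray with a few fixings, 140 x 100 x 45 mm; origin at the middle of its underside.
- screwdriver: Bystander: a screwdriver 190 mm long lying on the bench; origin at its underside.

How it is judged:
By the outcome, as a careful person would: the job done as asked, in the order asked, and still so for the second after the job is handed in, while the arm keeps its last pose, push and grip.
It also fails if it takes over 64 s, if anything falls off the work surface, if the arm or the gripper's body presses on something with over 40 N, if the wrist force passes 120 N, or if a joint passes its speed limit or range.

## Working session

There is one attempt and no reset: what is moved stays moved. The work goes in short steps, each a Python script; the robot and the scene stay as the last script left them, time stands still between calls to the robot, and variables do not carry over. Pictures are saved under pics/ and viewed, at most 10 in all, crops included, and the job is handed in when it is done.

```bash
mkdir -p pics
python3 - <<'E'
from workcell import r, ik, imaging, workorder
import cv2
for n in("scene","top"):
    cv2.imwrite(f"pics/{n}0.png",imaging.get_image(n)); p=imaging.camera_params(n); print(n,p["mtx"].tolist(),p["R"].tolist(),p["t"].tolist(), (-p["R"].T@p["t"]).tolist())
print(r.nose_length, r.sense())
E
```

```text
scene [[488.91421142748527, 0.0, 318.92682863125555], [0.0, 488.91421142748527, 239.1700585779452], [0.0, 0.0, 1.0]] [[-0.33041315425941, 0.9438318634287567, -0.002925930441468993], [0.7386070855094337, 0.25663632695840516, -0.6233757846761124], [-0.5876110284257842, -0.20813267225954574, -0.7819169201459277]] [0.12200864435066526, -0.3015083171331307, 1.7430818297106454] [1.2872635469879434, 0.3250146200892869, 1.1753491808770649]
top [[517.9576501572348, 0.0, 310.4193124583805], [0.0, 517.9576501572348, 243.0263168708], [0.0, 0.0, 1.0]] [[0.028135609810749782, -0.9994714881243989, -0.016282870968489634], [-0.9895947353978255, -0.025550766360973816, -0.14159596749651743], [0.14110509251435654, 0.020097332279837076, -0.9897906092208335]] [0.05705460717273446, 0.5374034320822656, 1.3794858565964467] [0.3355538615907272, 0.043031537034650874, 1.4424253181205093]
0.025 {'time_s': 0.1, 'joint_positions': array([ 1.09547510e+00,  4.94146960e-01,  1.34605260e+00, -1.18936729e-05,
        1.30247640e+00, -9.54898718e-02]), 'dq': array([ 1.71600128e-03, -1.17816698e-03, -1.60286146e-03,  1.33008991e-03,
       -2.88260855e-04,  5.54077242e-05]), 'joint_efforts': array([ 2.05943514e-03, -8.80235910e+01, -3.82549095e+01,  7.09103979e-02,
        4.82139678e-02, -5.85183579e-05]), 'tool_pos': array([0.23156643, 0.58015332, 0.20198739]), 'orientation': array([-5.92997126e-01, -3.08481911e+00,  1.63773360e-03]), 'contact_force': array([-0.04800738, -0.09222828, -0.20505959]), 'wrist_torque': array([-0.0145922 , -0.02660453, -0.01000845]), 'gripper_force': 0.0, 'finger_gap': 0.9981961393522596}
```

View pics/scene0.png

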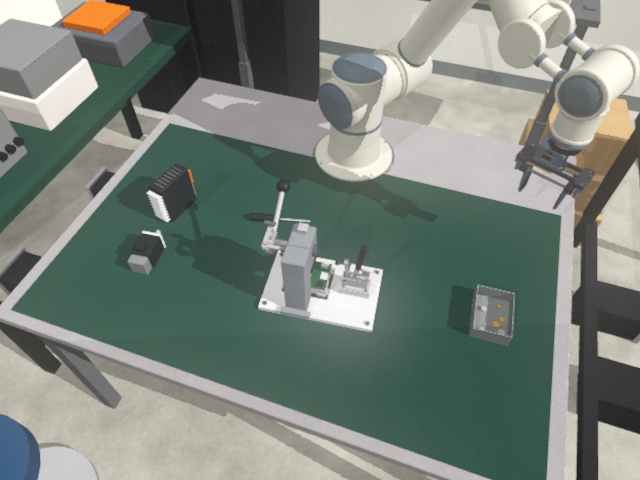

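View pics/top0.png

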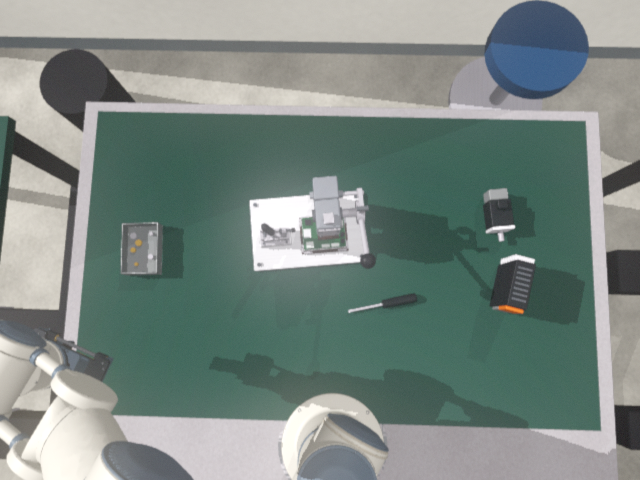

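The scene view shows the press near (310,280) with its knob at (284,186), and the clamp grip upright at (362,258). The top view shows the white plate with corners at about (249,200), (254,271) and (362,265), the knob at (368,261), and the bystanders well clear of it. I'll crop in on the press next.

```bash
cat > h.py <<'E'
from workcell import r, ik, imaging, workorder
import numpy as np, cv2
from scipy.spatial.transform import Rotation as Ro
def ray(n,u,v,z):
    p=imaging.camera_params(n); c=-p["R"].T@p["t"]; d=p["R"].T@np.linalg.solve(p["mtx"],[u,v,1]); return c+d*(z-c[2])/d[2]
def proj(n,X):
    p=imaging.camera_params(n); q=p["mtx"]@(p["R"]@np.asarray(X)+p["t"]); return q[:2]/q[2]
E
python3 - <<'E'
from h import *
t=cv2.imread("pics/top0.png"); s=cv2.imread("pics/scene0.png")
cv2.imwrite("pics/top_c.png",cv2.resize(t[165:285,235:395],None,fx=5,fy=5,interpolation=cv2.INTER_CUBIC))
cv2.imwrite("pics/scene_c.png",cv2.resize(s[170:335,235:395],None,fx=3.6,fy=3.6,interpolation=cv2.INTER_CUBIC))
E
```

```text
(no output)
```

View pics/top_c.png

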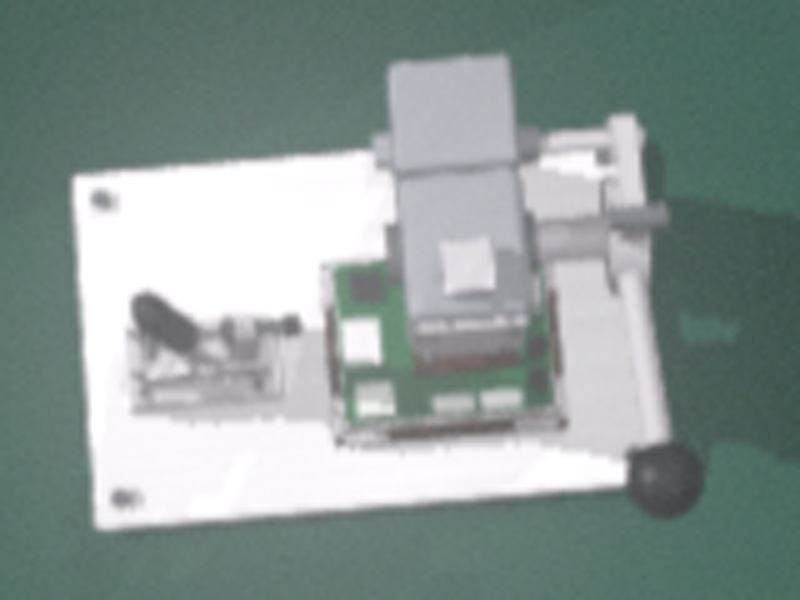

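View pics/scene_c.png

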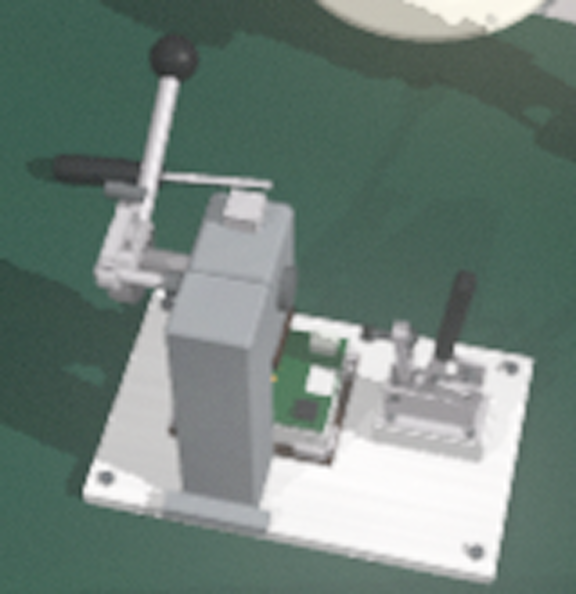

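The top crop shows the plate corners at crop (73,175) and (96,529), the knob at (666,480) and the catch pin at (638,215). The scene crop shows corners at (532,357), (493,578) and (83,497), the knob at (174,57) and the catch pin at (125,189). Next I'll fit the press pose to these.

Run:
```python
from h import *
from scipy.optimize import least_squares
T=lambda u,v:(235+(u-2)/5,165+(v-2)/5)
S=lambda u,v:(235+(u-1.3)/3.6,170+(v-1.3)/3.6)
obs=[("top",T(73,175),(115,200,12)),("top",T(96,529),(-85,200,12)),("top",T(666,480),(-110,-90,265)),("top",T(638,215),(14,-90,261)),
("scene",S(532,357),(-85,200,12)),("scene",S(493,578),(115,200,12)),("scene",S(83,497),(115,-115,12)),("scene",S(174,57),(-110,-90,265)),("scene",S(125,189),(14,-90,258))]
def M(q,P):
    c,s=np.cos(q[2]),np.sin(q[2]); P=np.array(P)/1000; return np.array([q[0]+c*P[0]-s*P[1],q[1]+s*P[0]+c*P[1],P[2]])
f=lambda q:np.concatenate([proj(n,M(q,P))-np.array(uv) for n,uv,P in obs])
s=least_squares(f,[.5,0,0],loss='soft_l1'); print(s.x, f(s.x).reshape(-1,2).round(1).tolist())
np.save("pose.npy",s.x)
for P in [(0,144,187),(0,221,89),(14,-90,258),(86,-90,275),(-110,-90,265),(-116,-90,127)]: print(P,M(s.x,P).round(3))
```

```text
[0.56566691 0.03692783 0.11168766] [[0.1, 0.5], [0.3, -0.1], [-0.1, -0.0], [0.0, 0.2], [-0.1, 0.7], [-0.1, -0.2], [-0.0, -0.6], [-0.1, 0.5], [0.2, 0.8]]
(0, 144, 187) [0.55  0.18  0.187]
(0, 221, 89) [0.541 0.257 0.089]
(14, -90, 258) [ 0.59  -0.051  0.258]
(86, -90, 275) [ 0.661 -0.043  0.275]
(-110, -90, 265) [ 0.466 -0.065  0.265]
(-116, -90, 127) [ 0.46  -0.065  0.127]
```

The pose fits to under a pixel. Next is the clamp: pinch the grip bar from above and follow its path.

```bash
cat >> h.py <<'E'
q=np.load("pose.npy"); c,s=np.cos(q[2]),np.sin(q[2])
def W(x,y,z): return np.array([q[0]+(c*x-s*y)/1000,q[1]+(s*x+c*y)/1000,z/1000])
def ori(ydir):  # tool down, closing line along press axis 'x' or 'y'
    y=np.array([c,s,0] if ydir=='x' else [-s,c,0]); best=None
    for k in(1,-1):
        z=np.array([0,0,-1.]); rv=Ro.from_matrix(np.column_stack([np.cross(k*y,z),k*y,z])).as_rotvec()
        j=ik(W(-60,0,350),rv)
        if j is not None and (best is None or abs(j[5])<abs(best[0])): best=(j[5],rv)
    return best[1]
def st(l):
    d=r.sense(); p=d["tool_pos"]-[q[0],q[1],0]; print(l,round(d["time_s"],1),"press mm",(1000*np.array([c*p[0]+s*p[1],-s*p[0]+c*p[1],p[2]])).round(0),"F",d["contact_force"].round(1),"gap",round(d["finger_gap"]*91,1),"gf",round(d["gripper_force"],1))
E
python3 - <<'E'
from h import *
o=ori('x'); print(o)
p=r.sense()["tool_pos"]; r.move_straight([p[0],p[1],.32],rate=.3)
r.reach(W(0,146,300),o); st("above")
r.move_straight(W(0,146,195),rate=.15); st("at")
r.grasp(15); st("gripped")
for i in range(1): cv2.imwrite("pics/s1.png",imaging.get_image("scene")[100:400,180:500].repeat(2,0).repeat(2,1))
E
```

```text
[2.09398922 2.34196788 0.        ]
above 2.5 press mm [ -0. 147. 300.] F [ 0.9  1.2 -0.6] gap 90.8 gf 0.0
at 3.3 press mm [  0. 146. 196.] F [1.6 0.9 0.9] gap 91.0 gf 0.0
gripped 4.5 press mm [  1. 146. 195.] F [ 5.3  2.  -3.3] gap 17.7 gf 15.0
```

View pics/s1.png

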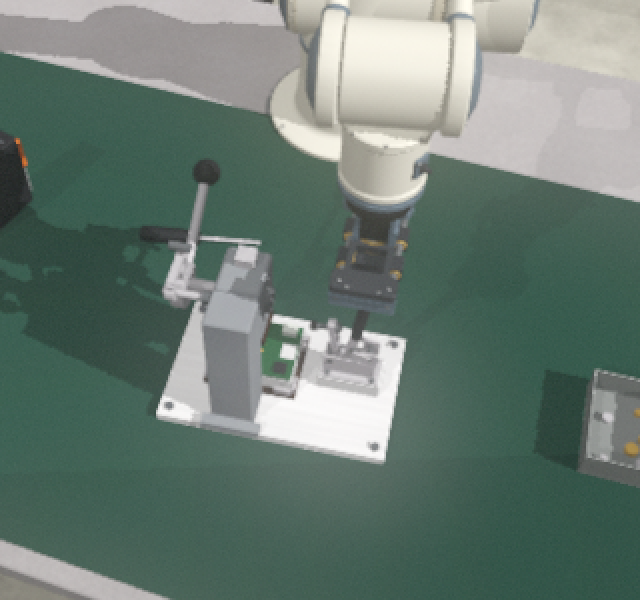

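The fingers hold the upright grip bar at about (360,322), with a gap of 17.7 mm that matches its 18 mm width. Now I'll swing it.

Run:
```python
from h import *
P=[(159,189),(169,188),(179,185),(187,180),(195,173),(202,165),(208,154),(213,139),(217,122),(220,106),(221,89),(221,86)]
for i,(y,z) in enumerate(P):
    r.move_straight(W(0,y,z+6),rate=.06)
    if i%2 or i>8: st(i)
    f=r.sense()["contact_force"]
    if np.linalg.norm(f)>35: print("STOP");break
else:
    r.wait(.2); r.let_go(); st("open"); r.move_straight(W(0,222,240),rate=.3)
    a,b=imaging.get_image("scene")[170:335,235:395],imaging.get_image("top")[165:285,235:395]
    cv2.imwrite("pics/s2.png",np.vstack([cv2.resize(a,(400,412),interpolation=2)[:300],cv2.resize(b,(400,300),interpolation=2)]));st("up")
```

```text
1 5.2 press mm [  1. 170. 195.] F [3.1 1.2 8.8] gap 17.5 gf 15.0
3 5.8 press mm [  2. 188. 187.] F [ 1.4  5.7 13.6] gap 17.6 gf 15.0
5 6.5 press mm [  2. 204. 172.] F [ 1.1 10.7  9.5] gap 18.0 gf 15.0
7 7.2 press mm [  1. 215. 146.] F [ 2.  12.9  3.1] gap 17.8 gf 15.0
9 8.1 press mm [  1. 221. 112.] F [3.2 7.8 1.7] gap 18.0 gf 15.0
10 8.5 press mm [  1. 222.  95.] F [4.4 8.4 0. ] gap 17.6 gf 15.0
11 8.8 press mm [  2. 222.  93.] F [3.  8.5 0.1] gap 17.9 gf 15.0
open 10.2 press mm [  0. 221.  92.] F [-0.8 -0.6 -0.6] gap 91.4 gf 0.0
up 10.9 press mm [ -1. 222. 239.] F [-0.5 -0.9  0.1] gap 91.0 gf 0.0
```

View pics/s2.png

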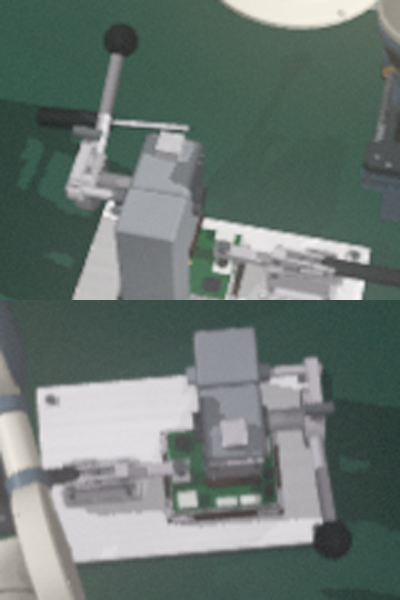

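The clamp handle now lies level at (365,270) and the arm bears on the module edge. It stayed there after release, so it is latched. Next is the catch.

Run:
```python
from h import *
r.move_straight(W(0,222,370),rate=.4)
o=ori('y'); print(o)
r.reach(W(14,-90,370),o); st("above")
r.move_straight(W(14,-90,271),rate=.15); st("at")
r.grasp(15); st("grip")
if 24<r.sense()["finger_gap"]*91<33:
    R=np.hypot(46,32); a0=np.arctan2(32,-46)
    for i,d in enumerate(np.linspace(0,1.47,13)[1:]):
        r.move_straight(W(60+R*np.cos(a0-d),-90,226+R*np.sin(a0-d)+13),rate=.07)
        if i%3==2: st(i)
    r.let_go(); st("open"); p=r.sense()["tool_pos"]; r.move_straight(p+[0,0,.09],rate=.3)
    r.reach(W(-110,-90,370),o); st("over knob")
    a,b=imaging.get_image("scene")[130:295,235:395],imaging.get_image("top")[165:285,235:395]
    cv2.imwrite("pics/s3.png",np.vstack([cv2.resize(a,(400,412),interpolation=2)[:300],cv2.resize(b,(400,300),interpolation=2)]))
```

```text
[3.13669535 0.1753474  0.        ]
above 12.6 press mm [ 14. -89. 369.] F [-0.2  0.5 -0.5] gap 91.3 gf 0.0
at 13.4 press mm [ 15. -90. 272.] F [1.  0.9 0.2] gap 91.1 gf 0.0
grip 14.8 press mm [ 14. -90. 271.] F [-0.2  0.8  0.4] gap 0.6 gf 0.0
```

Run:
```python
from h import *
a,b=imaging.get_image("scene")[130:295,235:395],imaging.get_image("top")[165:285,235:395]
cv2.imwrite("pics/s3.png",np.hstack([cv2.resize(a,(400,412),interpolation=2)[:300],cv2.resize(b,(400,300),interpolation=2)]))
st("")
```

```text
14.8 press mm [ 14. -90. 271.] F [ 0.1 -0.4 -0.8] gap 0.6 gf 0.0
```

View pics/s3.png

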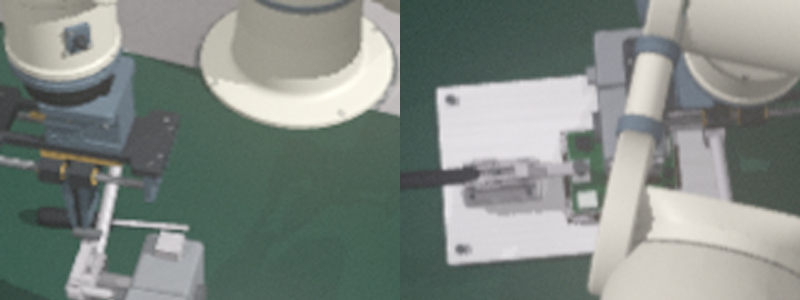

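Run:
```python
from h import *
for P in [(14,-90,246),(14,-90,265),(14,-90,258),(14,-76,258),(14,-104,258),(-110,-90,265),(30,-90,246),(-2,-90,246)]: print(P,((proj("scene",W(*P))-[235,130])*5).round(0))
a=imaging.get_image("scene")[175:255,235:315]
cv2.imwrite("pics/s4.png",cv2.resize(a,(600,600),interpolation=2))
```

```text
(14, -90, 246) [175. 481.]
(14, -90, 265) [172. 456.]
(14, -90, 258) [173. 465.]
(14, -76, 258) [200. 470.]
(14, -104, 258) [146. 460.]
(-110, -90, 265) [239. 280.]
(30, -90, 246) [166. 505.]
(-2, -90, 246) [184. 457.]
```

View pics/s4.png

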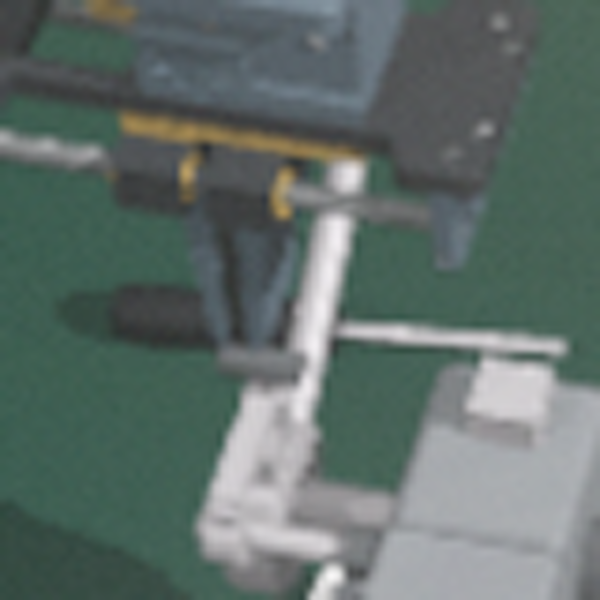

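The closed tips end at (255,345), just above or in front of the pin, which is unmoved at (260,362). A gentle touch with the closed fingers will tell which.

Run:
```python
from h import *
d=r.sense(); print(Ro.from_rotvec(d["orientation"]).as_matrix().round(3).tolist(), d["tool_pos"], W(14,-90,271), r.nose_length, d["joint_positions"].round(3))
for k in range(5):
    p=r.sense()["tool_pos"]; r.move_straight(W(14,-90,269-2*k),rate=.03); st(k)
    if np.linalg.norm(r.sense()["contact_force"])>5: break
```

```text
[[0.994, 0.111, -0.0], [0.111, -0.994, -0.0], [-0.0, 0.0, -1.0]] [ 0.58959781 -0.05096106  0.270987  ] [ 0.58961069 -0.05095104  0.271     ] 0.025 [-0.187  0.389  1.331 -0.     1.421  1.272]
0 15.2 press mm [ 14. -90. 269.] F [-0.6  0.2  1.4] gap 0.4 gf 0.0
1 15.4 press mm [ 14. -90. 267.] F [-0.6  0.3 -0.3] gap 0.4 gf 0.0
2 15.7 press mm [ 14. -90. 265.] F [-0.3  0.2  0.1] gap 0.7 gf 0.0
3 15.9 press mm [ 14. -90. 263.] F [ 1.7  1.1 -0.1] gap 1.0 gf 0.0
4 16.1 press mm [ 14. -90. 261.] F [-0.2 -0.   0.6] gap 0.6 gf 0.0
```

Run:
```python
from h import *
a=imaging.get_image("scene")[185:245,240:300]; b=imaging.get_image("top")[185:245,330:410]
cv2.imwrite("pics/s5.png",np.hstack([cv2.resize(a,(450,450),interpolation=2),cv2.resize(b,(350,450),interpolation=2)]))
```

```text
(no output)
```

View pics/s5.png

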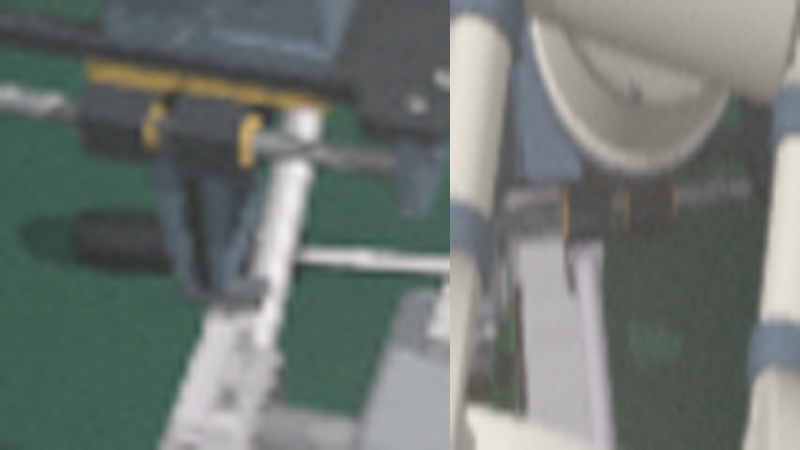

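The tip now overlaps the left part of the pin in the image and still makes no contact. I'll triangulate the gripper itself from both views, using the orange collars at scene crop (152,125) and (250,140) and top crop (627,205) and (565,215).

Run:
```python
from h import *
def tri(us,ut):
    A=[];b=[]
    for n,u in(("scene",us),("top",ut)):
        p=imaging.camera_params(n); o=-p["R"].T@p["t"]; d=p["R"].T@np.linalg.solve(p["mtx"],[*u,1]); d/=np.linalg.norm(d); K=np.eye(3)-np.outer(d,d); A.append(K); b.append(K@o)
    x=np.linalg.solve(sum(A),sum(b)); p=x-[q[0],q[1],0]; return (1000*np.array([c*p[0]+s*p[1],-s*p[0]+c*p[1],p[2]])).round(0)
S=lambda u,v:(240+u/7.5,185+v/7.5); T=lambda u,v:(330+(u-450)*80/350,185+v/7.5)
print(tri(S(152,125),T(627,205)),tri(S(250,140),T(565,215)))
print("pin",tri((269.4,222.1),(362.2,207.4)),"knob",tri((283,185.5),(367.8,260.6)))
for z in (250,260,270,280):
  p=ray("scene",268.7,225,z/1000)-[q[0],q[1],0]; print(z,(1000*np.array([c*p[0]+s*p[1],-s*p[0]+c*p[1]])).round())
```

```text
[  -6. -108.  309.] [ -6. -76. 309.]
pin [ 15. -90. 262.] knob [-110.  -90.  266.]
250 [ 14. -93.]
260 [ 22. -90.]
270 [ 30. -86.]
280 [ 38. -83.]
```

Run:
```python
from h import *
for z in range(259,247,-2):
    r.move_straight(W(14,-90,z),rate=.03); st(z)
    if np.linalg.norm(r.sense()["contact_force"])>5: break
d=[imaging.get_image(n) for n in("scene","top")]; np.save("last.npy",d[0])
```

```text
259 16.5 press mm [ 14. -90. 259.] F [ 0.  -0.2 -0.2] gap 0.3 gf 0.0
257 16.8 press mm [ 14. -90. 257.] F [-1.2 -0.2  0.3] gap 0.5 gf 0.0
255 17.0 press mm [ 14. -90. 255.] F [ 0.2 -0.4  0.5] gap 0.7 gf 0.0
253 17.2 press mm [ 14. -90. 253.] F [0.7 1.1 0.4] gap 0.9 gf 0.0
251 17.5 press mm [ 14. -90. 252.] F [-5.1  0.4 17.3] gap 0.3 gf 8.5
```

Run:
```python
from h import *
def L(w): p=w-[q[0],q[1],0]; return (1000*np.array([c*p[0]+s*p[1],-s*p[0]+c*p[1]])).round()
S=lambda u,v:(240+u/7.5,185+v/7.5); T=lambda u,v:(330+(u-450)*80/350,185+v/7.5)
for z in range(290,361,10):
  print(z,*[L(ray(n,*u,z/1000)) for n,u in(("scene",S(250,140)),("scene",S(152,125)),("top",T(565,215)),("top",T(627,205)))])
```

```text
290 [-22. -88.] [ -22. -122.] [ -4. -72.] [  -4. -105.]
300 [-14. -85.] [ -13. -118.] [ -6. -71.] [  -6. -103.]
310 [ -5. -82.] [  -4. -114.] [ -8. -71.] [  -8. -102.]
320 [  4. -78.] [   4. -111.] [-10. -70.] [ -10. -101.]
330 [ 13. -75.] [  13. -107.] [-12. -69.] [ -12. -100.]
340 [ 21. -72.] [  22. -103.] [-14. -68.] [-14. -99.]
350 [ 30. -68.] [  31. -100.] [-16. -67.] [-16. -97.]
360 [ 39. -65.] [ 39. -96.] [-18. -66.] [-17. -96.]
```

Taking each camera as seeing a different guide rod, the gripper's x,y is right and the real fingertips sit about 12 mm above the TCP, not 25 mm ahead. The closed fingers have just touched the pin's top. I'll check this against the clamp grip and press it home at the same time.

Run:
```python
from h import *
p=r.sense()["tool_pos"]; r.move_straight([p[0],p[1],.35],rate=.4)
o=r.sense()["orientation"]
r.reach(W(0,224,170),o); r.move_straight(W(0,224,122),rate=.2); st("a")
z=122
while z>62:
    z-=2; r.move_straight(W(0,224,z),rate=.04)
    if r.sense()["contact_force"][2]>6: break
st(z); 
while r.sense()["contact_force"][2]<14 and z>58: z-=1; r.move_straight(W(0,224,z),rate=.04)
st(z); r.move_straight(W(0,224,z+6),rate=.1); st("b")
```

```text
a 19.8 press mm [  0. 223. 122.] F [ 1.1 -0.6 -1.3] gap 0.1 gf 0.0
84 24.5 press mm [  0. 224.  84.] F [-1.4  0.1  6.4] gap 0.4 gf 3.1
82 25.0 press mm [  0. 224.  83.] F [-4.3  0.3 14.2] gap 0.7 gf 6.9
b 25.2 press mm [  0. 224.  88.] F [ 0.6 -0.2 -0.6] gap 0.4 gf 0.0
```

Contact came at TCP z 84 for a bar top at 96.5. That confirms the tips are 12 mm above the TCP, and that the clamp is at its stop. Now the catch again with the corrected offset.

Run:
```python
from h import *
o=r.sense()["orientation"]
r.move_straight(W(0,224,320),rate=.5); r.reach(W(14,-90,320),o)
r.let_go(); r.move_straight(W(14,-90,234),rate=.15); st("at")
r.grasp(15); st("grip")
if 24<r.sense()["finger_gap"]*91<33:
    R=np.hypot(46,32); a0=np.arctan2(32,-46)
    for i,d in enumerate(np.linspace(0,1.47,11)[1:]):
        r.move_straight(W(60+R*np.cos(a0-d),-90,226+R*np.sin(a0-d)-24),rate=.08)
        if i%3==0: st(i)
    r.let_go(); st("open")
```

```text
at 29.2 press mm [ 14. -90. 235.] F [0.  0.2 1.4] gap 91.1 gf 0.0
grip 30.2 press mm [ 14. -90. 234.] F [-0.9  4.7  1.7] gap 27.6 gf 15.0
0 30.4 press mm [ 19. -90. 241.] F [-3.2  5.5  1.4] gap 27.8 gf 15.0
3 31.2 press mm [ 40. -90. 254.] F [-3.1  5.9  3. ] gap 27.6 gf 15.0
6 31.9 press mm [ 64. -90. 258.] F [-1.   4.8  4. ] gap 27.6 gf 15.0
9 32.7 press mm [ 88. -90. 252.] F [1.  5.6 3.2] gap 27.6 gf 15.0
open 33.7 press mm [ 87. -90. 251.] F [0.4 0.5 0.4] gap 90.7 gf 0.0
```

Run:
```python
from h import *
o=r.sense()["orientation"]
p=r.sense()["tool_pos"]; r.move_straight([p[0],p[1],.33],rate=.4); r.reach(W(-110,-90,320),o)
im=imaging.get_image("scene"); cv2.imwrite("pics/s6a.png",im)
r.move_straight(W(-110,-90,234),rate=.15); st("at")
r.grasp(50); st("grip")
for i,d in enumerate(np.linspace(0,.96,11)[1:]):
    a=np.pi/6-d; r.move_straight(W(20-150*np.cos(a),-90,190+150*np.sin(a)-31),rate=.08); st(round(d,2))
    if np.linalg.norm(r.sense()["contact_force"])>32: print("STOP"); break
```

```text
at 35.6 press mm [-109.  -90.  234.] F [1.1 0.1 1. ] gap 91.4 gf 0.0
grip 36.6 press mm [-110.  -89.  234.] F [0.  6.5 1.5] gap 33.8 gf 50.0
0.1 36.9 press mm [-117.  -89.  221.] F [-2.   6.6  5.8] gap 34.0 gf 50.0
0.19 37.2 press mm [-122.  -89.  208.] F [-1.3  7.6  5.3] gap 33.6 gf 50.0
0.29 37.6 press mm [-126.  -89.  194.] F [-1.7  7.1  5.3] gap 33.9 gf 50.0
0.38 37.9 press mm [-128.  -89.  180.] F [-0.7  7.7  4.4] gap 34.1 gf 50.0
0.48 38.2 press mm [-130.  -89.  166.] F [-1.4  8.4  5.1] gap 33.6 gf 50.0
0.58 38.6 press mm [-130.  -89.  151.] F [-1.5  7.2  6.4] gap 33.9 gf 50.0
0.67 38.9 press mm [-128.  -89.  137.] F [-3.4  6.5  6.6] gap 33.8 gf 50.0
0.77 39.2 press mm [-126.  -89.  123.] F [-4.1  7.3  5.1] gap 34.0 gf 50.0
0.86 39.6 press mm [-122.  -89.  109.] F [-4.5  5.9  7.3] gap 33.6 gf 50.0
0.96 39.9 press mm [-117.  -89.   95.] F [-4.8  5.5  8.3] gap 34.1 gf 50.0
```

Run:
```python
from h import *
for k in range(1,7):
    a=np.pi/6-.96-.012*k; r.move_straight(W(20-150*np.cos(a),-90,190+150*np.sin(a)-31),rate=.04); st(k)
    if r.sense()["contact_force"][2]>20: break
r.wait(.5); st("hold")
a,b=imaging.get_image("scene")[150:315,235:395],imaging.get_image("top")[165:285,235:395]
o=cv2.imread("pics/s6a.png")[150:315,235:395]
cv2.imwrite("pics/s7.png",np.hstack([cv2.resize(x,(400,412),interpolation=2) for x in(o,a)]))
```

```text
1 40.1 press mm [-116.  -89.   94.] F [-5.8  6.   8.8] gap 33.9 gf 50.0
2 40.4 press mm [-115.  -89.   92.] F [-6.5  6.3  8.4] gap 33.6 gf 50.0
3 40.6 press mm [-114.  -89.   91.] F [-7.6  5.6 10.7] gap 33.9 gf 50.0
4 40.9 press mm [-114.  -89.   90.] F [-10.9   5.4  25.8] gap 33.9 gf 50.0
hold 41.4 press mm [-114.  -89.   90.] F [-11.6   6.1  26.2] gap 34.1 gf 50.0
```

View pics/s7.png

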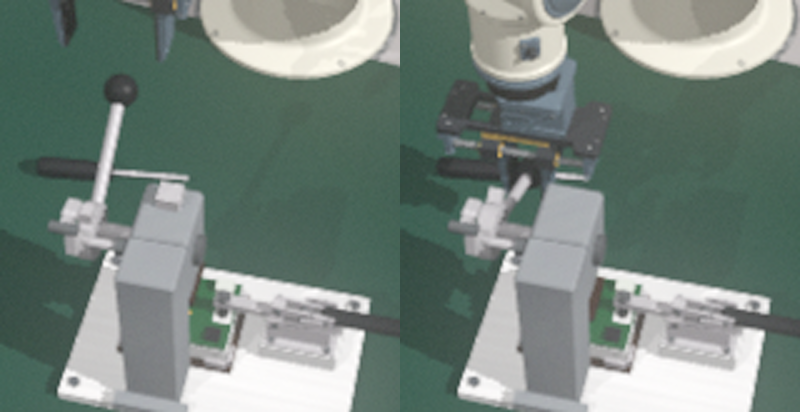

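Left half: the catch is back, with its pin at (70,228), and the lever is still up. Right half: the lever is down in the gripper at (520,180), the ram is down and the clamp is still latched. Force rose sharply to 26 N at the lower stop, so I'm handing the job in.

```bash
python3 -c "
from h import *
print(workorder.finish_job())"
```

```text
the job is handed in; nothing more can be done
None
```

The clamp is latched, the catch is flipped back, and the lever is held down on its stop at about 26 N; the job was handed in at about 41 s, and no result was reported back.

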